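# Clear the stuck filter cartridge from the suction tube

## Task

A used filter cartridge is stuck in the upright suction tube on its service stand. Take the clearing rod from its wooden holder, feel for the hole in the white ceramic guide plate above the tube (the plate has drifted sideways), and push the cartridge out of the bottom into the tray of the stand. The plate is brittle: never let the rod bear on it, or on any part of the stand, with more than 20 N; then put the rod back in its holder, collar down on the wood, and leave the other things on the bench alone.

Things in the scene. Friction and masses are not known exactly. Their poses are not given: they have to be found in the camera images.
- stand: Service stand, fixed to the bench. Origin: underside of its base, straight below the upright tube's axis; z up. Base 110 x 110 mm, a tray with floor 8 mm and rim 22 mm above the bench. A column on the -x side, 94 mm high, carries the tube. The guide plate over the tube slides along the stand's y axis.
- guide_home (a point): Point fixed to the stand on the tube's axis, 114 mm above the bench, level with the flat top of the white ceramic guide plate: 46 mm (stand's x) by 62 mm (y), 5 mm thick, with one hole in its middle, 14 mm along x and 11 mm along y. The hole lies on the axis in x but has drifted along y to an unmeasured place, up to 11 mm either side of this point
- guide_end (a point): Point fixed to the stand 45 mm along its y from the tube's axis, 110 mm up: top of the stops at the end of the plate's rails. The plate slides along y only against about 6 N of friction, and is sprung: pressed from above it gives way about 1 mm per 1.5 N after 1.5 N, for 7 mm, then it is rigid
- tube_end (a point): Middle of the tube's open lower end, 52 mm above the bench. Upright round aluminium pipe, bore 31.6 mm, wall 3 mm, 48 mm long, upper end 100 mm above the bench. A steel leaf spring in its wall on the stand's +x side grips the cartridge: pushing it down takes about 4 to 9 N, up to 17 N near the end if pushed far off-centre, then it drops free
- slug_center (a point): Centre of the stuck cartridge, a grey cylinder 30.8 mm in diameter, 28 mm long, about 55 g, upright inside the tube, its top 10 to 16 mm below the tube's upper end at the start. It is free once its top is below the tube's lower end (52 mm)
- rod_grip (a point): Centre of the clearing rod's square grip, 20 x 20 mm and 40 mm tall (x and y square to its faces, z along the rod, up). Below the grip is a steel collar 26 mm in diameter, 4 mm thick, its underside 24 mm below this point; below it the round steel shaft, 9 mm in diameter. Rod 0.12 kg
- rod_tip (a point): Lower end of the clearing rod's shaft, on its axis, 100 mm below the grip centre (76 mm below the underside of the collar); the end is flat, its edge broken by 0.5 mm
- holder_hole (a point): Middle of the mouth of the rod holder's hole: round hole 14 mm in diameter through a 60 x 60 x 10 mm plywood plate whose top is 90 mm above the bench, on four posts on an 80 x 80 mm foot, fixed. The rod hangs in it upright by its collar, tip 14 mm above the bench
- meter: Bystander: multimeter lying flat, 150 x 78 x 46 mm, origin under its centre
- bottle: Bystander: amber flux bottle, 48 mm in diameter, 100 mm tall, origin under its centre
- spool: Bystander: solder spool standing on a flange, 54 mm in diameter, 42 mm tall, origin under its centre

How it is judged:
On the way, in this order (a step that is already met when the one before it is completed fails the run):
1. the rod is lifted out of its holder, its tip above the holder's plate (height (world z) of rod_tip above 0.092 m), for 0.1 s.
2. the rod's tip is down through the tube to its lower end, with the cartridge pushed out below (z of rod_tip in the frame of stand below 0.062 m and horizontal distance between rod_tip and stand below 0.0158 m and z of slug_center in the frame of stand below 0.036 m).
At the end, for the whole second after the job is handed in: The cartridge lies in the tray of the stand (centre within the tray, less than 30 mm above the bench) and the rod is back in its holder, tip at least 71 mm below the top of the plate, upright within 0.12 rad; both are at rest and the gripper touches nothing (z of slug_center in the frame of stand below 0.03 m and x of slug_center in the frame of stand between -0.052 and 0.052 m and y of slug_center in the frame of stand between -0.052 and 0.052 m and distance between rod_tip and holder_hole below 0.08 m and z of rod_tip in the frame of holder_hole below -0.071 m and angle between rod_grip's own z axis and vertical below 0.12 rad and linear speed of each of rod, slug below 0.02 m/s).
It fails at once if the rod bears on the stand or its guide plate with more than 20 N (contact force between rod and stand above 20 N).
It fails at once if the robot itself presses on the stand with more than 20 N (contact force between any of the fingers, the arm and stand above 20 N).
It fails at once if a bystander is moved by more than 15 mm (distance of any of meter, bottle, spool from where it was at the start of the episode above 0.015 m).
It also fails if it takes over 61 s, if anything falls off the work surface, if the arm or the gripper's body presses on something with over 40 N, if the wrist force passes 120 N, or if a joint passes its speed limit or range.

## Robot

A 6-joint arm with a two-finger parallel gripper is mounted at the origin on the work surface. World frame = base frame: x ahead of the robot, y to its left, z up, the work surface at z = 0. Lengths are in m, angles in rad, forces in N, time in s.
With the tool pointing down it reaches from about 0.25 to 0.725 m from the base axis. Payload 4 kg.
Tool frame: the origin (TCP) lies midway between the tips of the shut fingers; the grasp point (between the pads) lies 19 mm behind it; z points along the fingers, y is the direction in which the jaws open and shut (so a half turn about z gives the same grasp; the last joint's range is limited). The gripper opens to 85 mm and grips with 20 to 120 N. Pads are 22 mm wide; open, the fingers measure 114 mm over their backs; the gripper's body (76 mm by 85 mm) begins 54 mm behind the grasp point. The pads swing forward as they close: fully open they stand 13 mm farther back than shut.
Start: joints at [1.323, 0.241, 0.005, 1.335, 0, 1.571], TCP at [0.123, 0.485, 0.231] pointing down, gripper open.
Joint ranges: [-2.72, 2.72], [-1.05, 1.87], [-1.09, 1.28], [-1.99, 2.15], [-1.42, 1.44], [-3.14, 3.14]. Speed limits (rad/s): [2.79, 2.79, 3.14, 3.14, 3.14, 3.14].

## Interface

Orientations are given as a unit quaternion [x, y, z, w].
In Python, from workcell import get_obs, camera, camera_model, job_done, masks_of gives the robot as it stands.
- The arm moves only by the tool jog_arm, never from a script. Its argument "deltas" is a list that holds one entry, the list of rows, each a list of 7 numbers: the shift along the tool's x, y, z in mm, then the turn, a rotation vector about the tool's x, y, z in degrees, then the finger opening in mm, from 0 to 85.4. A call has 1 to 5 rows; each row shifts and turns the pose as measured when the row begins, along the tool's axes as they then stand; what a row does not reach is not made up. A row lasts 1/10 s, in which the tool goes at most 50 mm and 8.59 degrees, less where a joint would pass 70% of its speed; a pose out of reach is approached as far as the arm can. A call with a gripper value outside its range is refused whole. The fingers move at their own pace and stop on an object; the grip force is fixed at half the most. Time passes only in rows, so rows that do not move let the fingers close. It gives the time, the measured TCP pose, the force and the opening at its end, in the units of the state.
- get_obs(): the state, without advancing time (a new reading comes with each control period).
- camera(name): name is "scene" or "top"; returns the picture (480x640x3 uint8, red, green, blue); there is no depth.
- camera_model(name): a dict with "fovy" (degrees; the focal length in pixels is half the picture's height over the tangent of half this angle, whatever the lens; pixels are square), "cx", "cy" (the principal point, pixels), "k1" (the pictures are not rectified: a ray, as slopes to the right and down, at radius r is drawn at 1 + k1 r^2 times it, then the intrinsics apply), "pose" (4x4, takes a point from camera to world coordinates). Camera axes: x right, y down, z forward; pixel columns grow to the right and rows downward; lengths in m; the calibration is good to about 2 mm. A picture is of the moment at which its call begins. camera_model takes no time and is no camera call.
- job_done(): hands the job in, once; it reports no verdict.
Trained networks look in the newest picture that a camera, given by its name, has taken for a name from the list of things; names that differ only in an ending like _2 or _b are one class to them, and where a whole thing is asked for, a point or a joint stands for the part that bears it (a point fixed in the world has none). Each returns a list of dicts, best first, with "conf" (0 to 1); they miss things now and then, are a little off and sometimes report something else, mostly with a low value. They report only what shows in the picture. A call takes as long as a camera call.
- masks_of(target, camera): "pixels" (480x640 bool, what is visible of it) and "at" ([column, row] in pixels, amid what is visible of it).
The state is a dict: "clock": time; "joint_pos": joint angles; "joint_vel": joint speeds; "tau": joint torques, N m; "eef_pos": TCP position; "tool_rot": TCP orientation; "ft_force": force on the tool from outside, world axes, zero at the start; "ft_torque": the same for the moment, N m; "grip_width": finger opening in m.
Only numpy, scipy, OpenCV 4.12 (cv2) and the standard library are available. Lean on these libraries where they do the work, as an engineer would, in place of code of your own. Each camera call takes 0.05 s, during which the arm holds its last target. There are 200 camera calls.

## Working session

There is one attempt and no reset: what is moved stays moved. The work goes in short steps, Python scripts to look and compute and a tool call to move; the robot and the scene stay as the last step left them, time stands still between calls to the robot, and variables do not carry over. Pictures are saved under pics/ and viewed, about 8 in all and at most 12, crops included, and the job is handed in when it is done.

Besides the shell and the picture viewer there is one more tool, called after "Emit:" by a JSON object that holds its "op" and its "data", one argument or row to a line. jog_arm: Moves the arm, as the interface text tells. Its arguments: {"type":"object","properties":{"deltas":{"type":"array"}},"required":["deltas"]}

```bash
ls; mkdir -p pics
cat > h.py <<'E'
import numpy as np, cv2
from workcell import *
def ray(cam,px):
    m=camera_model(cam); f=240/np.tan(np.radians(m['fovy'])/2)
    d=np.array([(px[0]-m['cx'])/f,(px[1]-m['cy'])/f]); u=d.copy()
    for _ in range(30): u=d/(1+m['k1']*(u@u))
    P=np.array(m['pose']); return P[:3,3],P[:3,:3]@np.array([u[0],u[1],1])
def at_z(cam,px,z):
    o,d=ray(cam,px); return o+d*(z-o[2])/d[2]
def proj(cam,p):
    m=camera_model(cam); f=240/np.tan(np.radians(m['fovy'])/2)
    P=np.array(m['pose']); c=P[:3,:3].T@(np.array(p)-P[:3,3]); u=c[:2]/c[2]; u=u*(1+m['k1']*(u@u))
    return u*f+[m['cx'],m['cy']]
def shot(cam,name):
    im=camera(cam); cv2.imwrite(f'pics/{name}.png',im[:,:,::-1]); return im
E
python3 - <<'E'
from h import *
for c in ['scene','top']:
    shot(c,c+'0'); m=camera_model(c); print(c,m['fovy'],m['k1'],np.round(m['pose'],3).tolist())
    for t in ['stand','rod_grip','holder_hole','meter','bottle','spool','guide_home']:
        for r in masks_of(t,c)[:2]:
            ys,xs=np.nonzero(r['pixels']); print(t,round(r['conf'],2),np.round(r['at']),xs.min(),xs.max(),ys.min(),ys.max(),len(xs))
o=get_obs(); print({k:np.round(v,4).tolist() for k,v in o.items()})
E
```

```text
pics
scene 49.38165472703948 -0.07573783144226645 [[-0.63, 0.649, -0.426, 1.14], [0.776, 0.536, -0.333, 0.394], [0.012, -0.541, -0.841, 1.121], [0.0, 0.0, 0.0, 1.0]]
stand 0.63 [425. 272.] 392 453 237 304 2519
rod_grip 0.7 [316. 195.] 310 321 185 216 195
holder_hole 0.57 [316. 212.] 297 335 193 236 1083
meter 0.9 [204. 224.] 171 234 196 250 1839
bottle 0.9 [467. 336.] 452 478 318 348 595
spool 0.84 [285. 287.] 273 296 272 298 525
guide_home 0.63 [426. 270.] 393 454 240 304 2466
top 49.259943490841124 -0.1371119916114586 [[-0.024, -0.991, 0.134, 0.504], [-0.999, 0.03, 0.036, -0.015], [-0.039, -0.133, -0.99, 0.983], [0.0, 0.0, 0.0, 1.0]]
stand 0.92 [220. 311.] 183 262 268 345 3786
rod_grip 0.7 [395. 287.] 391 408 277 291 204
holder_hole 0.74 [392. 287.] 369 419 262 310 1792
meter 0.83 [501. 177.] 478 523 136 217 3458
bottle 0.73 [138. 269.] 119 155 254 280 766
spool 0.69 [350. 178.] 336 364 161 194 787
guide_home 0.98 [225. 307.] 184 263 269 345 3741
{'clock': 0.8, 'joint_pos': [1.323, 0.2406, 0.005, 1.3352, 0.0, 1.5708], 'joint_vel': [-0.0005, -0.0005, 0.0001, 0.0004, -0.0001, -0.0004], 'tau': [-0.0019, -37.2151, 25.2679, 0.0009, -0.0002, 0.0], 'eef_pos': [0.1226, 0.4847, 0.2313], 'tool_rot': [0.1236, 0.9923, 0.0, -0.0], 'ft_force': [0.6957, -0.6001, -0.3441], 'ft_torque': [-0.0093, -0.0232, -0.0227], 'grip_width': 0.0854}
```

Run:
```python
import cv2,numpy as np
t=cv2.imread('pics/top0.png'); s=cv2.imread('pics/scene0.png')
r=lambda im,x,y,w,h:cv2.resize(im[y:y+h,x:x+w],(400,300),interpolation=cv2.INTER_CUBIC)
a=np.vstack([np.hstack([r(t,165,260,120,90),r(t,350,250,80,60)]),np.hstack([r(s,365,225,120,90),r(s,276,175,80,60)])])
cv2.imwrite('pics/c0.png',a)
```

```text
(no output)
```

View pics/top0.png

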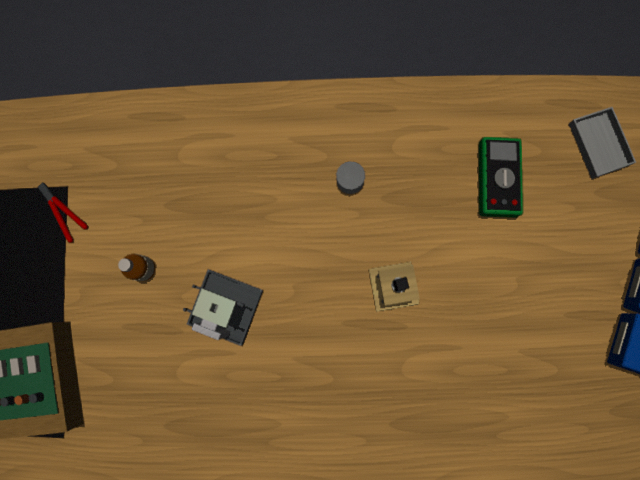

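View pics/c0.png

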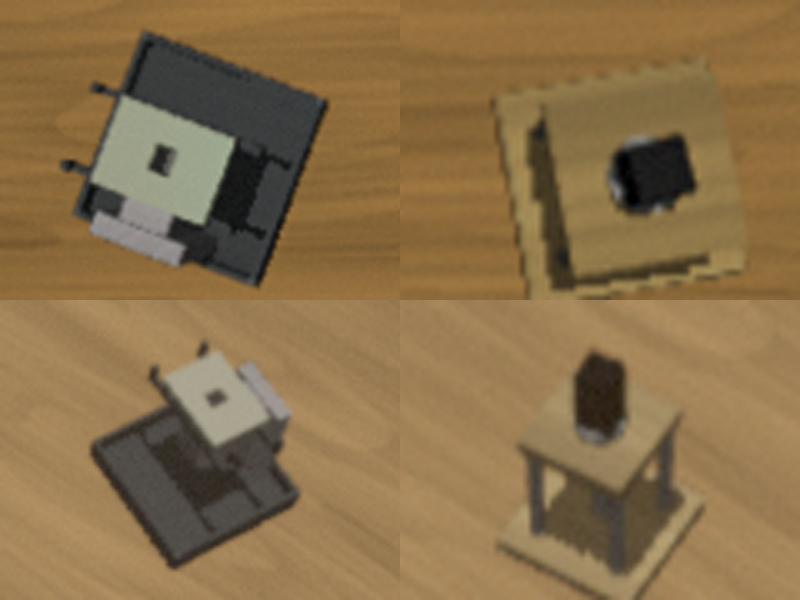

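```bash
cat > fit.py <<'E'
from h import *
from scipy.optimize import minimize
from itertools import product
S=4
def box(x,y,yaw,sx,sy,z0,z1):
    c,s=np.cos(yaw),np.sin(yaw)
    return [(x+c*a*sx/2-s*b*sy/2,y+s*a*sx/2+c*b*sy/2,z) for a,b,z in product((-1,1),(-1,1),(z0,z1))]
def iou(p,dims,masks,rois):
    v=0
    for c,(x0,y0,w,h) in rois.items():
        m=np.zeros((h*S,w*S),np.uint8)
        pts=np.array([(proj(c,q)-[x0,y0]+.5)*S-.5 for q in box(*p,*dims)])
        cv2.fillConvexPoly(m,cv2.convexHull(np.round(pts*16).astype(np.int32)),1,shift=4)
        M=masks[c]; v+=(m&M).sum()/max(1,(m|M).sum())
    return v/len(rois)
def fit(p0,dims,masks,rois):
    best=None
    for yaw in p0[2]:
        q=np.array([p0[0],p0[1],yaw])
        r=minimize(lambda d:-iou(q+d*[.01,.01,.2],dims,masks,rois),np.zeros(3),method='Nelder-Mead',options=dict(initial_simplex=np.array([[0,0,0],[.6,0,0],[0,.6,0],[0,0,.6]]),maxiter=150))
        if best is None or r.fun<best[0]: best=(r.fun,q+r.x*[.01,.01,.2])
    return best
def mk(im,roi,fn,close=0):
    x0,y0,w,h=roi; a=cv2.resize(im[y0:y0+h,x0:x0+w],(w*S,h*S),interpolation=cv2.INTER_CUBIC)
    m=fn(a.astype(int)).astype(np.uint8)
    n,l,st,_=cv2.connectedComponentsWithStats(m); m=(l==1+np.argmax(st[1:,4])).astype(np.uint8)
    cs,_=cv2.findContours(m,cv2.RETR_EXTERNAL,cv2.CHAIN_APPROX_NONE); cv2.drawContours(m,cs,-1,1,-1)
    return m
E
python3 - <<'E'
from fit import *
I={c:cv2.imread(f'pics/{c}0.png')[:,:,::-1] for c in('top','scene')}
for c,p in(('top',(208,300)),('top',(203,323)),('top',(205,333)),('scene',(423,250)),('scene',(445,341-225+225-0 if 0 else 342-0 if 0 else 250))): print(c,p,I[c][p[1],p[0]])
lo=lambda f:f
R={'top':(385,272,28,24),'scene':(306,180,20,36)}
M={c:mk(I[c],R[c],lambda a:a.max(2)<75) for c in R}
x,y,_=at_z('top',(399,285),.134)
for rr in (R,{'top':R['top']},{'scene':R['scene']}):
    print('grip',fit((x,y,np.arange(4)*.39),(.02,.02,.094,.134),M,rr))
R={'top':(178,275,70,60),'scene':(405,232,50,45)}
M={c:mk(I[c],R[c],lambda a:(a[:,:,1]>110)&(a[:,:,1]>=a[:,:,0]-2)) for c in R}
cv2.imwrite('pics/mm.png',np.hstack([cv2.resize(M[c]*255,(280,240)) for c in R]))
x,y,_=at_z('top',(214,307),.114)
for rr in (R,{'top':R['top']},{'scene':R['scene']}):
    print('plate',fit((x,y,(-.4,-.2)),(.046,.062,.109,.114),M,rr))
print('hole top',at_z('top',(165+162/3.333,260+158/3.333),.113),'scene',at_z('scene',(365+215/3.333,225+97/3.333),.113))
t=[at_z('top',(165+a/3.333,260+b/3.333),.022)for a,b in((145,33),(327,100),(260,287),(76,213))]
s=[at_z('scene',(365+a/3.333,225+b/3.333),.022)for a,b in((95,143),(178,553-300),(297,490-300))]
print(np.round(t,4),np.mean(t,0)); print(np.round(s,4),(s[0]+s[2])/2)
E
```

```text
top (208, 300) [156 162 139]
top (203, 323) [149 145 143]
top (205, 333) [142 139 136]
scene (423, 250) [171 167 146]
scene (445, 250) [157 145 131]Traceback (most recent call last):
  File "<stdin>", line 9, in <module>
  File "fit.py", line 20, in fit
    r=minimize(lambda d:-iou(q+d*[.01,.01,.2],dims,masks,rois),np.zeros(3),method='Nelder-Mead',options=dict(initial_simplex=np.array([[0,0,0],[.6,0,0],[0,.6,0],[0,0,.6]]),maxiter=150))
    res = _minimize_neldermead(fun, x0, args, callback, bounds=bounds,
                               **options)
    fxr = func(xr)
    fx = function(np.copy(x), *(wrapper_args + args))
  File "fit.py", line 20, in <lambda>
    r=minimize(lambda d:-iou(q+d*[.01,.01,.2],dims,masks,rois),np.zeros(3),method='Nelder-Mead',options=dict(initial_simplex=np.array([[0,0,0],[.6,0,0],[0,.6,0],[0,0,.6]]),maxiter=150))
                         ~~~^^^^^^^^^^^^^^^^^^^^^^^^^^^^^^^^^^
  File "fit.py", line 12, in iou
    pts=np.array([(proj(c,q)-[x0,y0]+.5)*S-.5 for q in box(*p,*dims)])
                   ~~~~^^^^^
  File "h.py", line 11, in proj
    m=camera_model(cam); f=240/np.tan(np.radians(m['fovy'])/2)
ValueError: time passes only in moves, steps and waits
```

```bash
sed -i 's/^from workcell import \*/from workcell import *\nfrom functools import lru_cache\nimport workcell\ncamera_model=lru_cache(None)(workcell.camera_model)/' h.py
cat > a.py <<'E'
from fit import *
I={c:cv2.imread(f'pics/{c}0.png')[:,:,::-1] for c in('top','scene')}
R={'top':(385,272,28,24),'scene':(306,180,20,36)}
M={c:mk(I[c],R[c],lambda a:a.max(2)<75) for c in R}; G=M
x,y,_=at_z('top',(399,285),.134)
for rr in (R,{'top':R['top']},{'scene':R['scene']}):
    print('grip',fit((x,y,np.arange(4)*.39),(.02,.02,.094,.134),M,rr))
R={'top':(178,275,70,60),'scene':(405,232,50,45)}
M={c:mk(I[c],R[c],lambda a:(a[:,:,1]>110)&(a[:,:,1]-a[:,:,2]>11)&(a[:,:,0]-a[:,:,1]<(9 if c=='scene' else 3))) for c in R}
cv2.imwrite('pics/mm.png',np.hstack([cv2.resize(m*255,(280,240)) for m in (*M.values(),*G.values())]))
x,y,_=at_z('top',(214,307),.114)
for rr in (R,{'top':R['top']},{'scene':R['scene']}):
    print('plate',fit((x,y,(-.4,-.2)),(.046,.062,.109,.114),M,rr))
print('hole top',at_z('top',(165+162/3.333,260+158/3.333),.113),'scene',at_z('scene',(365+215/3.333,225+97/3.333),.113))
t=[at_z('top',(165+a/3.333,260+b/3.333),.022)for a,b in((145,33),(327,100),(260,287),(76,213))]
s=[at_z('scene',(365+a/3.333,225+b/3.333),.022)for a,b in((95,143),(178,553-300),(297,490-300))]
print(np.round(t,4),np.mean(t,0)); print(np.round(s,4),(s[0]+s[2])/2)
E
python3 a.py
```

```text
grip (np.float64(-0.828455877609039), array([ 0.53217458, -0.12065291,  0.24543006]))
grip (np.float64(-0.916354556803995), array([ 0.53230238, -0.12070581,  0.22747782]))
grip (np.float64(-0.8264669163545568), array([ 0.53202663, -0.12142307,  0.58977138]))
plate (np.float64(-0.927973474893475), array([ 0.50104104,  0.19120862, -0.3611642 ]))
plate (np.float64(-0.9738832853025937), array([ 0.50160995,  0.19133946, -0.38899343]))
plate (np.float64(-0.9169941060903732), array([ 0.49911841,  0.18995957, -0.35340945]))
hole top [0.50186264 0.19042324 0.113     ] scene [0.5001639  0.19060139 0.113     ]
[[0.5713 0.2214 0.022 ]
 [0.5318 0.1192 0.022 ]
 [0.4301 0.1578 0.022 ]
 [0.4719 0.261  0.022 ]] [0.50128544 0.18983982 0.022     ]
[[0.5322 0.1256 0.022 ]
 [0.5684 0.2231 0.022 ]
 [0.4711 0.262  0.022 ]] [0.50161418 0.19378148 0.022     ]
```

View pics/mm.png

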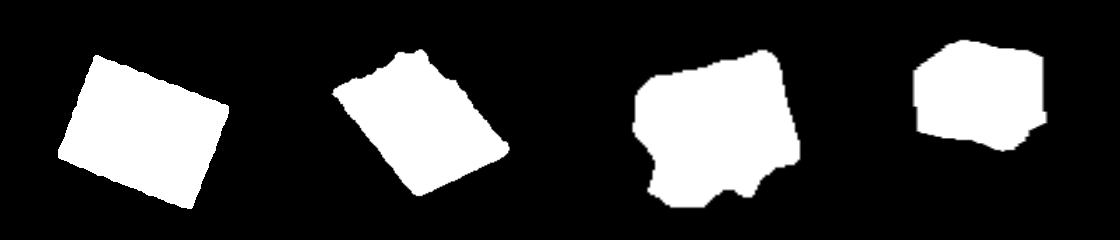

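Emit:
{"op": "jog_arm", "data": {
  "deltas": [
    [[-36,-32,0,0,0,0,85],[-36,-32,0,0,0,0,85],[-36,-32,0,0,0,0,85],[-36,-32,0,0,0,0,85],[-36,-32,0,0,0,0,85]]
  ]
}}

```text
clock: 1.3
eef_pos: [0.26, 0.2854, 0.2302]
tool_rot: [0.117, 0.993, 0.002, 0.001]
ft_force: [1.2, 0.1, -0.6]
grip_width: 0.0849
```

Emit:
{"op": "jog_arm", "data": {
  "deltas": [
    [[-36,-32,0,0,0,0,85],[-36,-32,0,0,0,0,85],[-36,-32,0,0,0,0,85],[-36,-32,0,0,0,0,85],[-36,-32,0,0,0,0,85]]
  ]
}}

```text
clock: 1.8
eef_pos: [0.4022, 0.0797, 0.2317]
tool_rot: [0.116, 0.993, 0.004, 0.003]
ft_force: [0.6, 0.7, 0.5]
grip_width: 0.0849
```

Emit:
{"op": "jog_arm", "data": {
  "deltas": [
    [[-36,-32,0,0,0,0,85],[-36,-32,0,0,0,-7,85],[0,0,0,0,0,-7,85],[0,0,0,0,0,-7,85],[0,0,0,0,0,-7,85]]
  ]
}}

```text
clock: 2.3
eef_pos: [0.4629, -0.0101, 0.2318]
tool_rot: [-0.13, 0.991, 0.002, 0.006]
ft_force: [-1.0, 0.4, 0.5]
grip_width: 0.0848
```

```bash
cat >> h.py <<'E'
from scipy.spatial.transform import Rotation as Ro
def st(T=None,yaw=None):
    o=get_obs(); R=Ro.from_quat(o['tool_rot']).as_matrix(); p=np.array(o['eef_pos'])
    print('t',round(o['clock'],2),'p',np.round(p*1e3,1),'F',np.round(o['ft_force'],1),'M',np.round(o['ft_torque'],2),'w',round(o['grip_width']*1e3,1),'jawyaw',round(float(np.degrees(np.arctan2(R[1,1],R[0,1]))),1),'z',np.round(R[:,2],3),'q',np.round(o['joint_pos'],2))
    if T is not None: print('tool delta mm',np.round(R.T@(np.array(T)-p)*1e3,1))
    if yaw is not None:  # rotvec in deg, tool frame, to exactly-down with jaw yaw
        a=np.radians(yaw); y=np.array([np.cos(a),np.sin(a),0]); z=np.array([0,0,-1.]); D=np.array([np.cross(y,z),y,z]).T
        print('rot deg',np.round(np.degrees(Ro.from_matrix(R.T@D).as_rotvec()),2))
E
python3 -c "
from h import *
st((.532,-.1205,.16),103.2)"
```

```text
t 2.3 p [462.9 -10.1 231.8] F [-1.   0.4  0.5] M [0.05 0.04 0.04] w 84.8 jawyaw 104.9 z [ 0.011  0.005 -1.   ] q [-0.03  0.16 -0.1   1.3   0.01 -0.29]
tool delta mm [ -37.4 -124.7   72. ]
rot deg [0.14 0.71 1.74]
```

Emit:
{"op": "jog_arm", "data": {
  "deltas": [
    [[-12,-41,20,0,0.4,1,85],[-12,-41,20,0,0.3,0.7,85],[-12,-41,20,0,0,0,85],[0,0,0,0,0,0,85]]
  ]
}}

```text
clock: 2.7
eef_pos: [0.5321, -0.1234, 0.1711]
tool_rot: [-0.118, 0.993, 0.001, 0.002]
ft_force: [-0.4, 0.3, -1.4]
grip_width: 0.0848
```

```bash
python3 -c "
from h import *
st((.532,-.1205,.16),103.2)
a=shot('scene','s1');b=shot('top','t1')
r=lambda im,x,y,w,h:cv2.resize(im[y:y+h,x:x+w],(400,300),interpolation=cv2.INTER_CUBIC)
cv2.imwrite('pics/c1.png',np.hstack([r(b,350,240,100,75),r(a,266,160,100,75)])[:,:,::-1])
"
```

```text
t 2.7 p [ 532.1 -123.4  171.1] F [-0.4  0.3 -1.4] M [-0.02  0.04 -0.07] w 84.8 jawyaw 103.5 z [ 0.004  0.003 -1.   ] q [-0.23  0.36  0.01  1.22  0.   -0.47]
tool delta mm [-0.5  2.8 11.1]
rot deg [0.09 0.28 0.3 ]
```

View pics/c1.png

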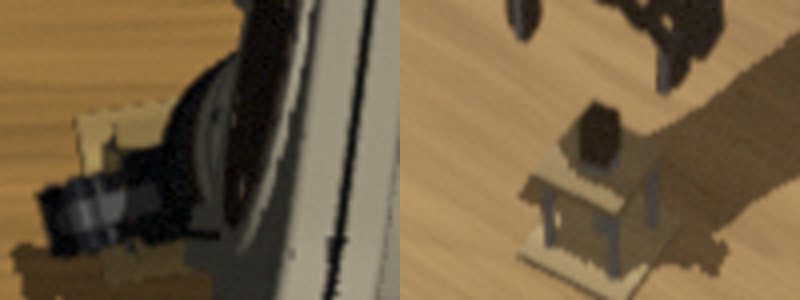

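Emit:
{"op": "jog_arm", "data": {
  "deltas": [
    [[-0.5,2.8,24,0.1,0.3,0.3,85],[0,0,24,0,0,0,85],[0,0,24,0,0,0,85],[0,0,0,0,0,0,85]]
  ]
}}

```text
clock: 3.2
eef_pos: [0.5323, -0.1139, 0.1051]
tool_rot: [-0.118, 0.993, -0.0, 0.004]
ft_force: [-1.7, 0.1, 0.1]
grip_width: 0.0849
```

```bash
python3 -c "
from h import *
st((.532,-.1205,.099),103.2)"
```

```text
t 3.2 p [ 532.3 -113.9  105.1] F [-1.7  0.1  0.1] M [0.03 0.1  0.01] w 84.9 jawyaw 103.6 z [ 0.009  0.001 -1.   ] q [-0.21  0.41 -0.1   1.05  0.   -0.45]
tool delta mm [ 1.9 -6.3  6.1]
rot deg [-0.08  0.49  0.39]
```

Emit:
{"op": "jog_arm", "data": {
  "deltas": [
    [[1.9,-6.3,6,0,0.5,0.4,85],[0,0,0,0,0,0,85]]
  ]
}}

```text
clock: 3.4
eef_pos: [0.5328, -0.1194, 0.1017]
tool_rot: [-0.116, 0.993, -0.001, 0.001]
ft_force: [-0.3, -0.3, 0.2]
grip_width: 0.0849
```

```bash
python3 -c "
from h import *
st((.532,-.1205,.099),103.2)"
```

```text
t 3.4 p [ 532.8 -119.4  101.7] F [-0.3 -0.3  0.2] M [-0.04 -0.03  0.03] w 84.9 jawyaw 103.3 z [ 0.003 -0.002 -1.   ] q [-0.22  0.42 -0.1   1.05 -0.   -0.45]
tool delta mm [ 1.  -0.9  2.7]
rot deg [-0.15  0.12  0.11]
```

Emit:
{"op": "jog_arm", "data": {
  "deltas": [
    [[0.5,-0.5,2,0,0,0,40],[0,0,0,0,0,0,40],[0,0,0,0,0,0,30],[0,0,0,0,0,0,24],[0,0,0,0,0,0,10]]
  ]
}}

```text
clock: 3.9
eef_pos: [0.5351, -0.1206, 0.104]
tool_rot: [-0.116, 0.993, -0.002, 0.005]
ft_force: [0.4, 0.8, -0.4]
grip_width: 0.0193
```

Emit:
{"op": "jog_arm", "data": {
  "deltas": [
    [[0,0,0,0,0,0,5],[0,0,0,0,0,0,5],[0,0,0,0,0,0,5],[0,0,0,0,0,0,5],[0,0,0,0,0,0,5]]
  ]
}}

```text
clock: 4.4
eef_pos: [0.5351, -0.1206, 0.1039]
tool_rot: [-0.116, 0.993, -0.002, 0.005]
ft_force: [-0.3, -0.1, 0.5]
grip_width: 0.0191
```

```bash
python3 -c "
from h import *
st((.532,-.1205,.099),103.2)"
```

```text
t 4.4 p [ 535.1 -120.6  103.9] F [-0.3 -0.1  0.5] M [ 0.01  0.   -0.04] w 19.1 jawyaw 103.3 z [ 0.01  -0.003 -1.   ] q [-0.22  0.41 -0.09  1.05 -0.   -0.45]
tool delta mm [3.  0.8 4.9]
rot deg [-0.32  0.52  0.1 ]
```

Emit:
{"op": "jog_arm", "data": {
  "deltas": [
    [[0,0,-5,0,0,0,5],[0,0,-15,0,0,0,5],[0,0,-25,0,0,0,5],[0,0,-25,0,0,0,5],[0,0,-25,0,0,0,5]]
  ]
}}

```text
clock: 4.9
eef_pos: [0.5323, -0.1202, 0.1975]
tool_rot: [-0.116, 0.993, -0.001, 0.001]
ft_force: [0.1, -1.4, -1.6]
grip_width: 0.0189
```

```bash
python3 -c "
from h import *
st((.5375,-.1205,.24),103.3)"
```

```text
t 4.9 p [ 532.3 -120.2  197.5] F [ 0.1 -1.4 -1.6] M [-0.02 -0.05 -0.01] w 18.9 jawyaw 103.3 z [ 0.002 -0.003 -1.   ] q [-0.22  0.34  0.06  1.28 -0.   -0.45]
tool delta mm [ -5.1  -1.6 -42.5]
rot deg [-0.17  0.08 -0.02]
```

Emit:
{"op": "jog_arm", "data": {
  "deltas": [
    [[0,0,-40,0,0,0,5],[-7,44,-5,0,0,0,5],[-7,44,0,0,0,0,5],[-7,44,0,0,0,0,5],[-7,44,0,0,0,0,5]]
  ]
}}

```text
clock: 5.4
eef_pos: [0.5225, 0.0564, 0.2497]
tool_rot: [-0.109, 0.994, -0.003, 0.006]
ft_force: [0.5, 0.6, -1.4]
grip_width: 0.019
```

Emit:
{"op": "jog_arm", "data": {
  "deltas": [
    [[-7,44,0,0,0,0,5],[-3,22,0,0,0,7,5],[0,0,0,0,0,7,5],[0,0,0,0,0,7,5],[0,0,0,0,0,7,5]]
  ]
}}

```text
clock: 5.9
eef_pos: [0.5153, 0.133, 0.2501]
tool_rot: [0.138, 0.99, -0.001, 0.006]
ft_force: [0.2, -0.1, -1.2]
grip_width: 0.0191
```

```bash
python3 -c "
from h import *
st((.5042,.1896,.23),68)"
```

```text
t 5.9 p [515.3 133.  250.1] F [ 0.2 -0.1 -1.2] M [-0.04  0.01 -0.02] w 19.1 jawyaw 74.1 z [ 0.013 -0.003 -1.   ] q [ 0.26  0.29  0.12  1.39 -0.01  0.53]
tool delta mm [26.4 51.4 19.8]
rot deg [0.07 0.74 6.09]
```

Emit:
{"op": "jog_arm", "data": {
  "deltas": [
    [[13,26,0,0,0.4,6,5],[0,0,0,0,0.3,0,5],[0,0,0,0,0,0,5]]
  ]
}}

```text
clock: 6.2
eef_pos: [0.5091, 0.1623, 0.2501]
tool_rot: [0.193, 0.981, 0.0, -0.0]
ft_force: [0.7, -0.6, -2.0]
grip_width: 0.0189
```

```bash
python3 -c "
from h import *
st((.5042,.1896,.23),68)"
```

```text
t 6.2 p [509.1 162.3 250.1] F [ 0.7 -0.6 -2. ] M [ 0.02 -0.02 -0.04] w 18.9 jawyaw 67.8 z [-0.     0.001 -1.   ] q [0.31 0.3  0.14 1.41 0.   0.7 ]
tool delta mm [14.9 23.4 20.2]
rot deg [ 0.03 -0.02 -0.21]
```

Emit:
{"op": "jog_arm", "data": {
  "deltas": [
    [[15,23,12,0,0,0,5],[0,0,0,0,0,0,5],[0,0,0,0,0,0,5]]
  ]
}}

```text
clock: 6.5
eef_pos: [0.5043, 0.1884, 0.2383]
tool_rot: [0.192, 0.981, -0.0, 0.0]
ft_force: [0.3, 0.2, -1.2]
grip_width: 0.0191
```

```bash
python3 -c "
from h import *
st((.5042,.1896,.23),68)
a=shot('scene','s2');b=shot('top','t2')
r=lambda im,x,y,w,h:cv2.resize(im[y:y+h,x:x+w],(400,400),interpolation=cv2.INTER_CUBIC)
cv2.imwrite('pics/c2.png',np.hstack([r(b,170,250,100,100),r(a,375,175,100,100)])[:,:,::-1])
for n in ('rod_tip','rod_grip'):
  for c in('scene','top'):
    print(n,c,[(round(r['conf'],2),r['at'],r['pixels'].sum()) for r in masks_of(n,c)[:2]])
print(proj('scene',(.5014,.1907,.114)),proj('scene',(.5014,.1907,.142)))
"
```

```text
t 6.5 p [504.3 188.4 238.3] F [ 0.3  0.2 -1.2] M [0.01 0.04 0.01] w 19.1 jawyaw 67.8 z [ 0.001 -0.    -1.   ] q [ 0.36  0.31  0.12  1.38 -0.    0.74]
tool delta mm [0.5 1.1 8.3]
rot deg [ 0.01  0.04 -0.18]
rod_tip scene [(0.68, [437.5, 229.4], np.int64(186))]
rod_tip top []
rod_grip scene [(0.5, [435.8, 224.4], np.int64(138))]
rod_grip top []
[429.3249552 254.2516384] [431.52790896 247.6678187 ]
```

View pics/c2.png

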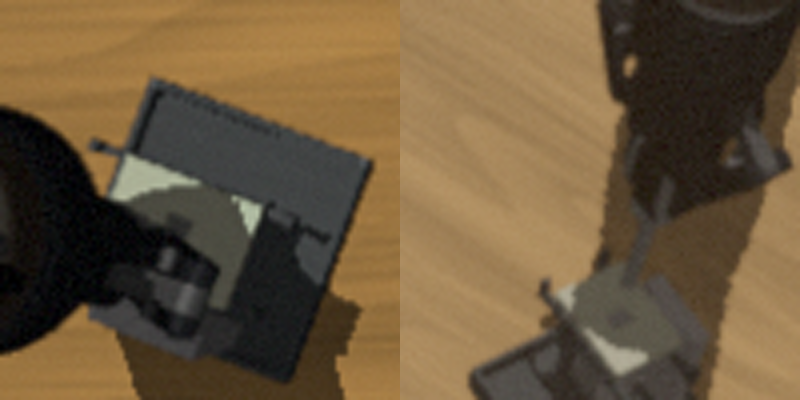

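Emit:
{"op": "jog_arm", "data": {
  "deltas": [
    [[0.5,1,14,0,0,-0.2,5],[0,0,12,0,0,0,5],[0,0,0,0,0,0,5],[0,0,0,0,0,0,5]]
  ]
}}

```text
clock: 7.2
eef_pos: [0.5052, 0.1883, 0.2125]
tool_rot: [0.192, 0.981, 0.001, 0.001]
ft_force: [0.2, 0.3, -0.7]
grip_width: 0.0192
```

```bash
python3 -c "
from h import *
st((.5042,.1896,.207),68)"
```

```text
t 7.2 p [505.2 188.3 212.5] F [ 0.2  0.3 -0.7] M [-0.05 -0.02  0.04] w 19.2 jawyaw 67.8 z [ 0.003  0.001 -1.   ] q [ 0.36  0.32  0.07  1.31 -0.    0.74]
tool delta mm [1.5 0.8 5.5]
rot deg [ 0.12  0.14 -0.17]
```

Emit:
{"op": "jog_arm", "data": {
  "deltas": [
    [[1.5,0.8,4,0.1,0.1,-0.2,5],[0,0,0,0,0,0,5]]
  ]
}}

```text
clock: 7.4
eef_pos: [0.5044, 0.1897, 0.2088]
tool_rot: [0.191, 0.982, 0.0, 0.001]
ft_force: [-0.4, 1.1, -0.4]
grip_width: 0.0191
```

```bash
python3 -c "
from h import *
st((.5042,.1896,.207),68)"
```

```text
t 7.4 p [504.4 189.7 208.8] F [-0.4  1.1 -0.4] M [0.01 0.08 0.04] w 19.1 jawyaw 68.0 z [ 0.001  0.    -1.   ] q [ 0.36  0.33  0.06  1.31 -0.    0.74]
tool delta mm [ 0.1 -0.1  1.8]
rot deg [0.04 0.06 0.03]
```

Aligned; now feel down, 2–3 mm steps.

Emit:
{"op": "jog_arm", "data": {
  "deltas": [
    [[0,0,3,0,0,0,5],[0,0,2,0,0,0,5],[0,0,2,0,0,0,5]]
  ]
}}

```text
clock: 7.7
eef_pos: [0.505, 0.19, 0.2023]
tool_rot: [0.19, 0.982, 0.001, 0.001]
ft_force: [0.7, -0.4, -0.8]
grip_width: 0.0193
```

```bash
python3 -c "
from h import *
st((.5042,.1896,.2),68)"
```

```text
t 7.7 p [505.  190.  202.3] F [ 0.7 -0.4 -0.8] M [-0.   -0.01 -0.02] w 19.3 jawyaw 68.0 z [ 0.003  0.001 -1.   ] q [ 0.36  0.33  0.05  1.29 -0.    0.74]
tool delta mm [ 0.6 -0.7  2.3]
rot deg [0.11 0.14 0.05]
```

Emit:
{"op": "jog_arm", "data": {
  "deltas": [
    [[0.6,-0.6,2,0.1,0.1,0,5],[0,0,2,0,0,0,5],[0,0,0,0,0,0,5]]
  ]
}}

```text
clock: 8.0
eef_pos: [0.5039, 0.1896, 0.1976]
tool_rot: [0.19, 0.982, -0.0, 0.0]
ft_force: [0.0, 1.0, -1.9]
grip_width: 0.0193
```

```bash
python3 -c "
from h import *
st((.5042,.1896,.2),68)"
```

```text
t 8.0 p [503.9 189.6 197.6] F [ 0.   1.  -1.9] M [-0.02  0.02  0.05] w 19.3 jawyaw 68.1 z [ 0. -0. -1.] q [ 0.36  0.33  0.04  1.28 -0.    0.74]
tool delta mm [-0.3  0.1 -2.4]
rot deg [-0.02  0.01  0.05]
```

Emit:
{"op": "jog_arm", "data": {
  "deltas": [
    [[-0.3,0,2,0,0,0,5],[0,0,2,0,0,0,5],[0,0,2,0,0,0,5]]
  ]
}}

```text
clock: 8.3
eef_pos: [0.5045, 0.1896, 0.1915]
tool_rot: [0.19, 0.982, -0.0, 0.0]
ft_force: [-0.5, -0.2, -0.9]
grip_width: 0.019
```

```bash
python3 -c "
from h import *
st((.5042,.1896,.185),68)"
```

```text
t 8.3 p [504.5 189.6 191.5] F [-0.5 -0.2 -0.9] M [-0.03  0.04  0.02] w 19.0 jawyaw 68.1 z [ 0.001 -0.    -1.   ] q [ 0.36  0.34  0.03  1.27 -0.    0.74]
tool delta mm [ 0.3 -0.1  6.5]
rot deg [0.01 0.04 0.05]
```

Emit:
{"op": "jog_arm", "data": {
  "deltas": [
    [[0.3,0,4,0,0,0,5],[0,0,4,0,0,0,5],[0,0,3,0,0,0,5],[0,0,2,0,0,0,5]]
  ]
}}

```text
clock: 8.7
eef_pos: [0.5041, 0.1897, 0.1771]
tool_rot: [0.19, 0.982, -0.0, 0.0]
ft_force: [0.9, 0.1, -0.3]
grip_width: 0.0192
```

```bash
python3 -c "
from h import *
st((.5042,.1896,.175),68)"
```

```text
t 8.7 p [504.1 189.7 177.1] F [ 0.9  0.1 -0.3] M [0.02 0.03 0.03] w 19.2 jawyaw 68.1 z [ 0. -0. -1.] q [ 0.36  0.34  0.01  1.23 -0.    0.74]
tool delta mm [-0.2 -0.   2.1]
rot deg [-0.01  0.03  0.05]
```

Emit:
{"op": "jog_arm", "data": {
  "deltas": [
    [[0,0,2,0,0,0,5],[0,0,2,0,0,0,5],[0,0,2,0,0,0,5],[0,0,2,0,0,0,5]]
  ]
}}

```text
clock: 9.1
eef_pos: [0.5042, 0.1897, 0.1703]
tool_rot: [0.19, 0.982, 0.0, 0.001]
ft_force: [-1.5, -0.3, 5.1]
grip_width: 0.0192
```

```bash
python3 -c "
from h import *
st((.5042,.1896,.165),68)"
```

```text
t 9.1 p [504.2 189.7 170.3] F [-1.5 -0.3  5.1] M [-0.21  0.59 -0.04] w 19.2 jawyaw 68.1 z [ 0.002  0.    -1.   ] q [ 0.36  0.35 -0.01  1.21 -0.    0.74]
tool delta mm [-0.  -0.1  5.3]
rot deg [0.05 0.09 0.05]
```

Emit:
{"op": "jog_arm", "data": {
  "deltas": [
    [[0,0,2,0,0,0,5],[0,0,2,0,0,0,5],[0,0,2,0,0,0,5],[0,0,2,0,0,0,5]]
  ]
}}

```text
clock: 9.5
eef_pos: [0.5041, 0.1896, 0.1628]
tool_rot: [0.19, 0.982, 0.0, 0.001]
ft_force: [-1.3, -0.1, 5.0]
grip_width: 0.0191
```

```bash
python3 -c "
from h import *
st((.5042,.1896,.165),68)"
```

```text
t 9.5 p [504.1 189.6 162.8] F [-1.3 -0.1  5. ] M [-0.22  0.52 -0.01] w 19.1 jawyaw 68.0 z [ 0.003  0.    -1.   ] q [ 0.36  0.35 -0.02  1.19 -0.    0.74]
tool delta mm [-0.1  0.1 -2.2]
rot deg [0.08 0.13 0.05]
```

Steady ~6 N: the cartridge is sliding.

Emit:
{"op": "jog_arm", "data": {
  "deltas": [
    [[0,0,2.5,0,0,0,5],[0,0,2.5,0,0,0,5],[0,0,2.5,0,0,0,5],[0,0,2.5,0,0,0,5]]
  ]
}}

```text
clock: 9.9
eef_pos: [0.504, 0.1895, 0.1518]
tool_rot: [0.19, 0.982, 0.0, 0.001]
ft_force: [-1.8, -1.6, 5.1]
grip_width: 0.0192
```

```bash
python3 -c "
from h import *
st((.5042,.1896,.14),68)"
```

```text
t 9.9 p [504.  189.5 151.8] F [-1.8 -1.6  5.1] M [-0.22  0.54 -0.02] w 19.2 jawyaw 68.0 z [ 0.002  0.    -1.   ] q [ 0.36  0.36 -0.04  1.17 -0.    0.74]
tool delta mm [-0.1  0.1 11.8]
rot deg [0.07 0.12 0.05]
```

Emit:
{"op": "jog_arm", "data": {
  "deltas": [
    [[0,0,2.5,0,0,0,5],[0,0,2.5,0,0,0,5],[0,0,2,0,0,0,5],[0,0,2,0,0,0,5]]
  ]
}}

```text
clock: 10.3
eef_pos: [0.5038, 0.1895, 0.1409]
tool_rot: [0.19, 0.982, 0.0, 0.001]
ft_force: [-0.0, 0.6, -1.1]
grip_width: 0.0193
```

```bash
python3 -c "
from h import *
st((.5042,.1896,.14),68)"
```

```text
t 10.3 p [503.8 189.5 140.9] F [-0.   0.6 -1.1] M [ 0.05 -0.01  0.02] w 19.3 jawyaw 68.1 z [ 0.001 -0.    -1.   ] q [ 0.36  0.37 -0.06  1.14 -0.    0.74]
tool delta mm [-0.3  0.2  0.9]
rot deg [0.03 0.08 0.05]
```

Emit:
{"op": "jog_arm", "data": {
  "deltas": [
    [[0,0,2,0,0,0,5],[0,0,0,0,0,0,5]]
  ]
}}

```text
clock: 10.5
eef_pos: [0.5038, 0.1895, 0.1372]
tool_rot: [0.19, 0.982, -0.0, 0.0]
ft_force: [0.8, -0.2, -1.1]
grip_width: 0.0189
```

```bash
python3 -c "
from h import *
st((.5042,.1896,.14),68)
a=shot('scene','s3');b=shot('top','t3')
r=lambda im,x,y,w,h:cv2.resize(im[y:y+h,x:x+w],(400,400),interpolation=cv2.INTER_CUBIC)
cv2.imwrite('pics/c3.png',np.hstack([r(b,170,250,100,100),r(a,375,215,100,100)])[:,:,::-1])
for c in('scene','top'):
    print(c,[(round(r['conf'],2),r['at'],r['pixels'].sum()) for r in masks_of('slug_center',c)[:2]])
"
```

```text
t 10.5 p [503.8 189.5 137.2] F [ 0.8 -0.2 -1.1] M [-0.02  0.04  0.03] w 18.9 jawyaw 68.0 z [ 0. -0. -1.] q [ 0.36  0.37 -0.06  1.13 -0.    0.74]
tool delta mm [-0.4  0.3 -2.8]
rot deg [-0.01  0.02  0.05]
scene [(0.52, [425.7, 282.0], np.int64(132)), (0.22, [421.4, 271.4], np.int64(2107))]
top []
```

View pics/c3.png

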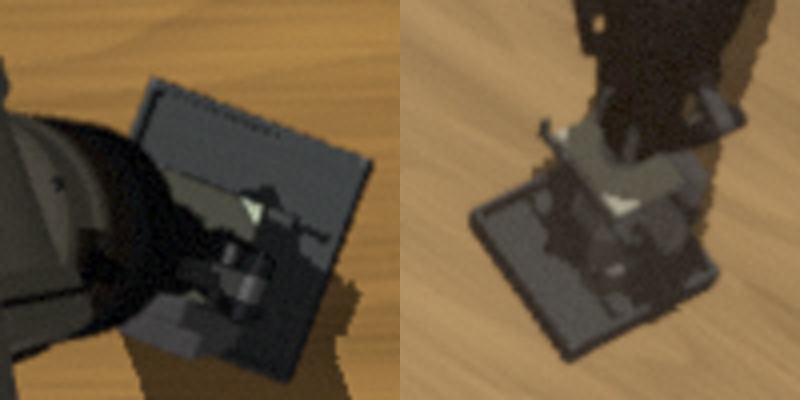

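Emit:
{"op": "jog_arm", "data": {
  "deltas": [
    [[0,0,-6,0,0,0,5],[0,0,-9,0,0,0,5],[0,0,-9,0,0,0,5],[0,0,0,0,0,0,5]]
  ]
}}

```text
clock: 11.1
eef_pos: [0.5047, 0.1898, 0.165]
tool_rot: [0.19, 0.982, 0.001, 0.001]
ft_force: [-0.1, -0.1, -1.5]
grip_width: 0.0191
```

```bash
python3 -c "
from h import *
print(at_z('scene',(425.7,282),.033))
st((.5042,.1896,.25),68)"
```

```text
[0.52111035 0.21031187 0.033     ]
t 11.1 p [504.7 189.8 165. ] F [-0.1 -0.1 -1.5] M [ 0.02 -0.05 -0.01] w 19.1 jawyaw 68.0 z [ 0.003  0.001 -1.   ] q [ 0.36  0.35 -0.02  1.2  -0.    0.74]
tool delta mm [  0.1  -0.2 -85. ]
rot deg [0.1  0.15 0.05]
```

Emit:
{"op": "jog_arm", "data": {
  "deltas": [
    [[0,0,-8,0.1,0.1,0,5],[0,0,-9,0,0,0,5],[0,0,-9,0,0,0,5],[0,0,-9,0,0,0,5],[0,0,0,0,0,0,5]]
  ]
}}

```text
clock: 11.6
eef_pos: [0.5052, 0.1901, 0.2045]
tool_rot: [0.19, 0.982, 0.001, 0.001]
ft_force: [0.9, -0.6, -1.0]
grip_width: 0.0188
```

Emit:
{"op": "jog_arm", "data": {
  "deltas": [
    [[0,0,-25,0,0,0,5],[0,0,-15,0,0,0,5],[0,0,0,0,0,0,5]]
  ]
}}

```text
clock: 11.9
eef_pos: [0.5044, 0.1898, 0.245]
tool_rot: [0.19, 0.982, -0.0, 0.001]
ft_force: [0.2, -0.7, -0.9]
grip_width: 0.0192
```

```bash
python3 -c "
from h import *
st((.5351,-.1206,.25),103.2)"
```

```text
t 11.9 p [504.4 189.8 245. ] F [ 0.2 -0.7 -0.9] M [ 0.02 -0.06  0.05] w 19.2 jawyaw 68.0 z [ 0.001 -0.    -1.   ] q [ 0.36  0.31  0.14  1.4  -0.    0.74]
tool delta mm [-144.5 -276.4   -4.9]
rot deg [-1.000e-02  6.000e-02 -3.515e+01]
```

Emit:
{"op": "jog_arm", "data": {
  "deltas": [
    [[-20,-39,-1,0,0,0,5],[-20,-39,-1,0,0,0,5],[-20,-39,0,0,0,0,5],[-20,-39,0,0,0,0,5],[-20,-39,0,0,0,0,5]]
  ]
}}

```text
clock: 12.4
eef_pos: [0.5249, -0.0286, 0.2425]
tool_rot: [0.183, 0.983, 0.001, -0.001]
ft_force: [0.4, 0.4, -1.4]
grip_width: 0.0193
```

Emit:
{"op": "jog_arm", "data": {
  "deltas": [
    [[-20,-39,0,0,0,-7,5],[0,0,0,0,0,-7,5],[0,0,0,0,0,-7,5],[0,0,0,0,0,-7,5],[0,0,0,0,0,-6,5]]
  ]
}}

```text
clock: 12.9
eef_pos: [0.527, -0.0822, 0.2358]
tool_rot: [-0.117, 0.993, 0.001, -0.005]
ft_force: [1.7, -0.7, -0.5]
grip_width: 0.0192
```

```bash
python3 -c "
from h import *
st((.5351,-.1206,.21),103.2)"
```

```text
t 12.9 p [527.  -82.2 235.8] F [ 1.7 -0.7 -0.5] M [ 0.01 -0.03 -0.02] w 19.2 jawyaw 103.5 z [-0.01   0.001 -1.   ] q [-0.15  0.31  0.12  1.38 -0.   -0.39]
tool delta mm [  0.8 -39.3  25.7]
rot deg [ 0.19 -0.53  0.26]
```

Emit:
{"op": "jog_arm", "data": {
  "deltas": [
    [[0.4,-20,5,0.2,-0.5,0.2,5],[0.4,-18,5,0,0,0,5],[0,0,0,0,0,0,5],[0,0,0,0,0,0,5]]
  ]
}}

```text
clock: 13.3
eef_pos: [0.5333, -0.1197, 0.221]
tool_rot: [-0.117, 0.993, 0.001, -0.003]
ft_force: [-1.0, 0.2, -1.6]
grip_width: 0.019
```

```bash
python3 -c "
from h import *
st((.5351,-.1206,.19),103.2)"
```

```text
t 13.3 p [ 533.3 -119.7  221. ] F [-1.   0.2 -1.6] M [ 0.05 -0.07  0.02] w 19.0 jawyaw 103.4 z [-0.006  0.002 -1.   ] q [-0.22  0.34  0.12  1.35  0.   -0.45]
tool delta mm [-1.7 -1.4 31. ]
rot deg [ 0.18 -0.33  0.18]
```

Emit:
{"op": "jog_arm", "data": {
  "deltas": [
    [[-1.7,-1.2,16,0.2,-0.3,0.2,5],[0,0,8,0,0,0,5],[0,0,0,0,0,0,5],[0,0,0,0,0,0,5]]
  ]
}}

```text
clock: 13.7
eef_pos: [0.5345, -0.1182, 0.1959]
tool_rot: [-0.116, 0.993, 0.0, -0.001]
ft_force: [-1.0, 0.5, -1.0]
grip_width: 0.0193
```

```bash
python3 -c "
from h import *
st((.5351,-.1206,.19),103.2)
a=shot('scene','s4');b=shot('top','t4')
r=lambda im,x,y,w,h:cv2.resize(im[y:y+h,x:x+w],(400,400),interpolation=cv2.INTER_CUBIC)
cv2.imwrite('pics/c4.png',np.hstack([r(b,160,250,110,110),r(a,276,165,80,80)])[:,:,::-1])
print(proj('scene',(.5322,-.1207,.107)),proj('scene',(.5322,-.1207,.09)))
for c in('scene','top'):
    print(c,[(round(r['conf'],2),r['at'],r['pixels'].sum()) for r in masks_of('slug_center',c)[:2]])
"
```

```text
t 13.7 p [ 534.5 -118.2  195.9] F [-1.   0.5 -1. ] M [ 0.07 -0.01 -0.06] w 19.3 jawyaw 103.3 z [-0.002  0.001 -1.   ] q [-0.22  0.35  0.07  1.29  0.   -0.45]
tool delta mm [-0.  -2.5  5.9]
rot deg [ 0.06 -0.09  0.1 ]
[315.71223961 195.44809863] [315.75781278 199.68267103]
scene [(0.42, [427.4, 279.5], np.int64(136))]
top [(0.45, [381.7, 300.4], np.int64(560))]
```

View pics/c4.png

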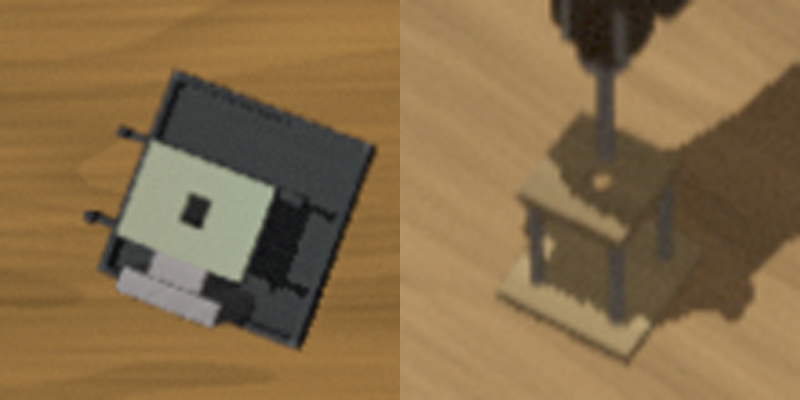

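```bash
python3 -c "
from h import *
print(at_z('scene',(316.4,200.2),.09),at_z('scene',(317.2,196.4),.106))
t=cv2.imread('pics/t0.png') if 0 else cv2.imread('pics/top0.png')
# tip predicted at current TCP + 3mm tool x
o=get_obs();R=Ro.from_quat(o['tool_rot']).as_matrix();tip=np.array(o['eef_pos'])+R@[.003,0,.09];print(tip,proj('scene',tip))
a=at_z('top',(350+(543-400)/5,250+100/5),.09);b=at_z('top',(350+(710-400)/5,250+65/5),.09);c=at_z('top',(350+(745-400)/5,250+248/5),.09);d=at_z('top',(350+(575-400)/5,250+272/5),.09);print((a+c)/2,(b+d)/2)"
```

```text
[ 0.53242767 -0.11843308  0.09      ] [ 0.53154818 -0.11648962  0.106     ]
[ 0.53210467 -0.11932444  0.10642758] [316.16821259 195.84992469]
[ 0.53258863 -0.12161133  0.09      ] [ 0.53454473 -0.12137381  0.09      ]
```

Emit:
{"op": "jog_arm", "data": {
  "deltas": [
    [[0,-2.3,4,0,0,0,5],[0,0,0,0,0,0,5]]
  ]
}}

```text
clock: 14.1
eef_pos: [0.5361, -0.1211, 0.193]
tool_rot: [-0.116, 0.993, -0.0, 0.001]
ft_force: [0.1, -0.4, -2.3]
grip_width: 0.0192
```

```bash
python3 -c "
from h import *
st((.5352,-.1205,.177),103.2)"
```

```text
t 14.1 p [ 536.1 -121.1  193. ] F [ 0.1 -0.4 -2.3] M [ 0.01 -0.    0.01] w 19.2 jawyaw 103.3 z [ 0.001 -0.    -1.   ] q [-0.22  0.36  0.06  1.28  0.   -0.45]
tool delta mm [ 0.7  0.8 16. ]
rot deg [-0.03  0.08  0.08]
```

Emit:
{"op": "jog_arm", "data": {
  "deltas": [
    [[0.7,0.8,5,0,0,0,5],[0,0,4,0,0,0,5],[0,0,4,0,0,0,5],[0,0,2,0,0,0,5]]
  ]
}}

```text
clock: 14.5
eef_pos: [0.5353, -0.1207, 0.1769]
tool_rot: [-0.115, 0.993, -0.0, 0.001]
ft_force: [-0.4, 0.4, -1.2]
grip_width: 0.0189
```

```bash
python3 -c "
from h import *
st((.5352,-.1205,.165),103.2)"
```

```text
t 14.5 p [ 535.3 -120.7  176.9] F [-0.4  0.4 -1.2] M [0.03 0.01 0.02] w 18.9 jawyaw 103.3 z [ 0.002 -0.    -1.   ] q [-0.22  0.36  0.03  1.24  0.   -0.45]
tool delta mm [ 0.   0.2 11.9]
rot deg [-0.03  0.1   0.06]
```

Emit:
{"op": "jog_arm", "data": {
  "deltas": [
    [[0,0,5,0,0,0,5],[0,0,5,0,0,0,5],[0,0,5,0,0,0,5],[0,0,5,0,0,0,5]]
  ]
}}

```text
clock: 14.9
eef_pos: [0.5354, -0.1207, 0.1553]
tool_rot: [-0.115, 0.993, -0.0, 0.001]
ft_force: [0.4, 0.4, -1.0]
grip_width: 0.0189
```

```bash
python3 -c "
from h import *
st((.5352,-.1205,.104),103.2)"
```

```text
t 14.9 p [ 535.4 -120.7  155.3] F [ 0.4  0.4 -1. ] M [-0.    0.02  0.02] w 18.9 jawyaw 103.3 z [ 0.002 -0.    -1.   ] q [-0.22  0.38 -0.01  1.19  0.   -0.45]
tool delta mm [ 0.2  0.2 51.3]
rot deg [-0.04  0.1   0.06]
```

Emit:
{"op": "jog_arm", "data": {
  "deltas": [
    [[0,0,8,0,0,0,5],[0,0,10,0,0,0,5],[0,0,10,0,0,0,5],[0,0,8,0,0,0,5],[0,0,3,0,0,0,5]]
  ]
}}

```text
clock: 15.4
eef_pos: [0.5347, -0.1205, 0.1118]
tool_rot: [-0.115, 0.993, 0.0, 0.0]
ft_force: [-0.7, -0.0, -1.9]
grip_width: 0.0192
```

```bash
python3 -c "
from h import *
st((.5352,-.1205,.104),103.2)"
```

```text
t 15.4 p [ 534.7 -120.5  111.8] F [-0.7 -0.  -1.9] M [ 0.01  0.03 -0.04] w 19.2 jawyaw 103.3 z [ 0.  0. -1.] q [-0.22  0.41 -0.07  1.08  0.   -0.45]
tool delta mm [-0.5 -0.1  7.8]
rot deg [0.01 0.01 0.06]
```

Emit:
{"op": "jog_arm", "data": {
  "deltas": [
    [[-0.4,0,2,0,0,0,5],[0,0,2,0,0,0,5],[0,0,1.5,0,0,0,5],[0,0,1,0,0,0,5],[0,0,1,0,0,0,5]]
  ]
}}

```text
clock: 15.9
eef_pos: [0.5355, -0.1205, 0.1038]
tool_rot: [-0.115, 0.993, -0.0, 0.0]
ft_force: [-2.0, 0.6, 6.9]
grip_width: 0.0188
```

```bash
python3 -c "
from h import *
st((.5352,-.1205,.104),103.2)"
```

```text
t 15.9 p [ 535.5 -120.5  103.8] F [-2.   0.6  6.9] M [ 0.16  0.55 -0.02] w 18.8 jawyaw 103.3 z [ 0.001  0.    -1.   ] q [-0.22  0.42 -0.08  1.07  0.   -0.45]
tool delta mm [ 0.3  0.1 -0.2]
rot deg [-0.01  0.04  0.06]
```

Emit:
{"op": "jog_arm", "data": {
  "deltas": [
    [[0,0,0,0,0,0,22],[0,0,0,0,0,0,30],[0,0,0,0,0,0,50],[0,0,0,0,0,0,85],[0,0,0,0,0,0,85]]
  ]
}}

```text
clock: 16.4
eef_pos: [0.5367, -0.1208, 0.1054]
tool_rot: [-0.115, 0.993, -0.001, 0.002]
ft_force: [-0.0, -0.3, -0.1]
grip_width: 0.0721
```

Emit:
{"op": "jog_arm", "data": {
  "deltas": [
    [[0,0,-10,0,0,0,85],[0,0,-30,0,0,0,85],[0,0,-40,0,0,0,85],[0,0,-30,0,0,0,85],[45,0,0,0,0,0,85]]
  ]
}}

```text
clock: 16.9
eef_pos: [0.4958, -0.1308, 0.2208]
tool_rot: [-0.117, 0.993, -0.001, 0.003]
ft_force: [-1.2, -1.6, -0.1]
grip_width: 0.085
```

Emit:
{"op": "jog_arm", "data": {
  "deltas": [
    [[40,-10,0,0,0,0,85],[40,-20,0,0,0,0,85],[0,-40,0,0,0,0,85],[0,-40,0,0,0,0,85],[0,0,0,0,0,0,85]]
  ]
}}

```text
clock: 17.4
eef_pos: [0.4364, -0.2586, 0.2262]
tool_rot: [-0.118, 0.993, -0.002, 0.004]
ft_force: [-0.0, 1.7, 0.1]
grip_width: 0.0844
```

```bash
python3 -c "
from h import *
st()
a=shot('scene','s5');b=shot('top','t5')
r=lambda im,x,y,w,h:cv2.resize(im[y:y+h,x:x+w],(400,300),interpolation=cv2.INTER_CUBIC)
cv2.imwrite('pics/c5.png',np.vstack([np.hstack([r(b,165,260,120,90),r(b,350,250,80,60)]),np.hstack([r(a,365,225,120,90),r(a,276,175,80,60)])])[:,:,::-1])
for c in('scene','top'):
  for n in ('slug_center','meter','bottle','spool'):
    print(c,n,[(round(r['conf'],2),r['at'],r['pixels'].sum()) for r in masks_of(n,c)[:2]])
"
```

```text
t 17.4 p [ 436.4 -258.6  226.2] F [-0.   1.7  0.1] M [0.02 0.04 0.  ] w 84.4 jawyaw 103.5 z [ 0.009 -0.003 -1.   ] q [-0.54  0.25  0.    1.32  0.   -0.77]
scene slug_center [(0.72, [318.1, 194.7], np.int64(163)), (0.32, [422.9, 268.9], np.int64(2351))]
scene meter [(0.93, [204.3, 223.0], np.int64(1739)), (0.59, [463.3, 334.8], np.int64(563))]
scene bottle [(0.96, [466.0, 333.2], np.int64(598))]
scene spool [(0.93, [284.0, 283.2], np.int64(497))]
top slug_center []
top meter [(0.86, [499.0, 173.1], np.int64(3454))]
top bottle [(0.64, [136.9, 265.9], np.int64(756)), (0.2, [499.4, 174.3], np.int64(3442))]
top spool []
```

View pics/c5.png

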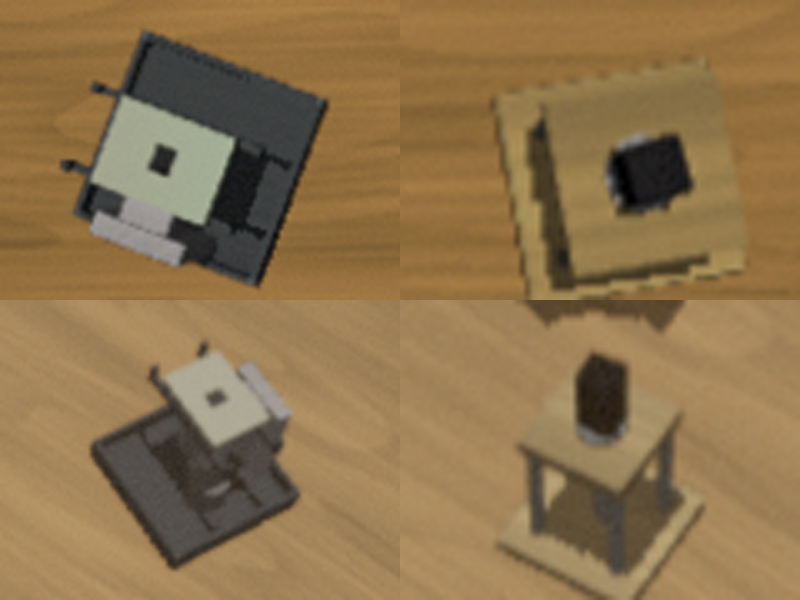

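```bash
python3 -c "
from h import *
print(at_z('scene',(431,281),.036), job_done())"
```

```text
the job is handed in; nothing more can be done
[0.51248182 0.219158   0.036     ] None
```

I pushed the cartridge out into the tray, put the rod back in its holder and handed the job in at about 17.5 s. There is no verdict to report.

- **Finding the hole:** I located the rod, the holder, the plate and its hole in both cameras. The plate had drifted only a few millimetres at most. The rod went through the hole at the first try, with no plate-spring force felt.
- **Pushing out:** The cartridge slid at about 6 N. The force vanished with the rod tip about 51 mm above the bench, and I went on to about 47 mm with no load, so it had dropped. The highest wrist reading I took on the stand was about 6 N. I read it only between moves, so a short peak could have gone unseen.
- **Rod:** The collar pressed on the wood with about 7 N before I let go. The last pictures show the rod upright and looking as it did at the start, with the open gripper well clear.
- **Cartridge:** A grey disc shows under the tube, inside the tray. Its visible part is about 30 mm from the stand's axis. I did not measure the cartridge's centre, because the tube and plate hide most of it. In the last pictures the detector's best "cartridge" hit was the rod's grip, so I went by the picture and the force drop.
- **Bystanders:** The detections shifted 1 to 4 pixels from the start, which I took as noise. The spool was not detected in the last top picture, but it was found near its old place in the scene picture.

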